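# Set up the lining jig: jar in the pin nest, pen in the sprung clip, nib to the jar

## Task

Set up the lining jig so that a fill line can be drawn round the small glaze jar: stand the jar on the jig's board and nudge it into the nest until it rests against all three pins. Then press the lining pen down past the sprung jaw until it is fully home in both forks of the clip, nib towards the jar, and finally slide the pen carriage forward by its knob until the nib just meets the jar, with the jar still upright against its pins. Leave the other things on the table where they are.

Things in the scene. Friction and masses are not known exactly. Their poses are not given: they have to be found in the camera images.
- jig: Fixed lining jig: a plywood board 285 mm along x, 110 mm along y, 10 mm thick, lying on the table. Origin at the centre of its underside. Its x axis points along the board from the pen carriage to the nest, z up, y to the left of x.
- nest (a point): Nest centre on the board's top, 100 mm along x from its middle; axes as the jig's. Three steel pins (10 mm thick, 36 mm high) stand 33 mm from it (to their centres), at 0, 50 and 100 degrees from x towards y. The jar goes in from the open side, towards the 50 degree pin; against all three its axis is at this point. If it sticks on one outer pin, nudge it along that pin towards the others.
- jar_center (a point): Centre, half-way up, of the small glaze jar (the smallest jar on the table): a loose, solid upright cylinder 56 mm in diameter up to 54 mm above its foot, then a lid 49 mm in diameter, 68 mm high in all, about 0.26 kg. Starts standing on the table. z is its axis.
- pen_center (a point): Point on the axis of the lining pen, about its middle: a loose grey round rod 14 mm in diameter and 122 mm long, 30 g, with a thin pale band near its rear and a short metal cone and nib in front (not the red and white marker). x is its axis, towards the nib; the barrel runs 58 mm back and 48 mm forward, the nib ends 64 mm forward. Starts lying on the table.
- pen_nib (a point): End of the pen's nib (3 mm thick), on the pen's axis.
- clip_seat (a point): Middle of the pen clip on the carriage, where pen_center belongs; a seated pen lies through it along the jig's x, 44 mm above the board's top. Two forks, each 10 mm wide, stand 30 mm ahead of and behind it (50 mm free between for a gripper holding the pen's middle; the carriage's flat bed is 33 mm below). Axes as the jig's; moves with the carriage.
- jaw (a joint): Opening of the sprung jaw, rad; 0 is closed. Each fork has a floor, a fixed cheek on +y (leaning outward at its top, 16 mm above the axis) and on -y a jaw arm whose round nose reaches 2 mm over the pen. Pressed straight down with 5 to 15 N, the pen swings the jaw to about 0.06 and it snaps back over it (below 0.03 when the pen is fully home). Both arms are one hinged piece.
- carriage (a joint): Travel of the pen carriage along the jig's x towards the nest, m: 0 is fully back, 0.052 the front end stop. It slides with about 2 N of friction and stays where it is left. With the pen seated at the middle of the clip, the nib meets a nested jar at about 0.038.
- knob_top (a point): Centre of the top of the carriage's black upright knob, 80 mm behind clip_seat: 16 mm in diameter over its upper 10 mm, 12 mm below that, 36 mm high, top 47 mm above the board. Grasp it from above or push it from behind to slide the carriage.
- jar_brown: Bystander: larger glaze jar, 69 mm in diameter and 85 mm high. Origin at the centre of its foot. Leave alone.
- cone_pack: Bystander: three clay cones standing on a clay base, 28 x 92 x 63 mm. Origin at the centre of its underside. Leave alone.
- marker: Bystander: red and white marker, 135 mm long and 17 mm thick, lying on the table. Origin at the middle of its underside. Leave alone.
- roll: Bystander: roll of tape 90 mm in diameter and 25 mm high, lying flat. Origin at the centre of its underside. Leave alone.
Not all that is in view belongs to the job. Of the things that look like the part that bears jar_center, the larger one is meant.

How it is judged:
By the outcome, as a careful person would: the job done as asked, in the order asked, and still so for the second after the job is handed in, with the robot touching nothing.
It also fails if it takes over 72 s, if anything falls off the work surface, if the arm or the gripper's body presses on something with over 40 N, if the wrist force passes 120 N, or if a joint passes its speed limit or range.

## Robot

A 6-joint arm with a two-finger parallel gripper is mounted at the origin on a cart in front of the work surface, level with it; the furniture and walls round the work are solid. World frame = base frame: x ahead of the robot, y to its left, z up, the work surface at z = 0. Lengths are in mm, angles in rad, forces in N, time in s.
With the tool pointing down it reaches from about 300 to 775 mm from the base axis. Payload 14.6 kg.
Tool frame: the origin (TCP) lies where the fingers leave the gripper's body, on its centre line; the fingertips stand 97 mm ahead of it and the grasp point (between the pads) lies ahead of it (grip_depth is the z of the grasp point in the tool frame, in mm); z points along the fingers, y is the line along which they close (so a half turn about z gives the same grasp; the last joint's range is limited). The gripper opens to 94 mm and grips with 3 to 60 N. Pads are 16 mm wide; open, the fingers measure 119 mm over their backs; the gripper's body (75 mm by 177 mm) begins 78 mm behind the grasp point.
Start: joints at [-1.272, 0.3, 1.521, -0, 1.321, -0.067], TCP at [196.726, -513.604, 302.646] pointing down, gripper open.
Joint ranges: [-3.03, 3.03], [-0.79, 2.21], [0.23, 2.52], [-1.04, 4.18], [0, 3.07], [-2.55, 2.55]. Speed limits (rad/s): [2.22, 2.22, 2.57, 3.14, 3.14, 3.14].

## Interface

Orientations are given as [roll, pitch, yaw] about the fixed x, y, z axes, in that order (R = Rz(yaw) Ry(pitch) Rx(roll)).
In Python, from cell import read_state, camera, sign_off, regions_of, spot_point, grip_depth gives the robot as it stands. The module is installed in compiled form; this text tells all that it offers.
- The arm moves only by the tool send_rows, never from a script. Its argument "series" is a list of rows, each a list of 3 entries, a list of its own where there are three numbers: the shift along the world's x, y, z in mm, then the turn about the world's z in degrees, then the closure, from -1 (fully open) to 1 (shut), so that 0 is half open. A call has 1 to 12 rows; each row shifts and turns the commanded pose from where the row before left it; what a row does not reach is not made up. A row lasts 1/10 s, in which the tool goes at most 50 mm and 8.59 degrees, less where a joint would pass 70% of its speed; a pose out of reach is approached as far as the arm can. A call is refused whole if a number of a shift passes 50 or a number of a turn 8.59, either way. A call with a gripper value outside its range is refused whole. The fingers move at their own pace and stop on an object; "squeeze" is the grip in N (left out, the last holds). Time passes only in rows, so rows that do not move let the fingers close. It gives the time, the measured TCP pose, the force, the opening and the grip force at its end, in the units of the state.
- read_state(): the state, without advancing time (a new reading comes with each control period).
- camera(name): name is "scene" or "top"; returns a dict with "color" (384x512x3 uint8, blue, green, red), "fx", "fy", "cx", "cy" (pixels), "camera_from_world" (4x4, takes a point from world to camera coordinates). Camera axes: x right, y down, z forward; pixel columns grow to the right and rows downward; lengths in mm; the calibration is good to about 2 mm. A picture is of the moment at which its call begins. There is no depth.
- sign_off(): hands the job in; it is judged then, once.
Trained networks look in a picture, given as the dict that the camera call returned (one of the last four; its "shot" number tells which), for a name from the list of things; names that differ only in an ending like _2 or _b are one class to them, and where a whole thing is asked for, a point or a joint stands for the part that bears it (a point fixed in the world has none). Each returns a list of dicts, best first, with "confidence" (0 to 1); they miss things now and then, are a little off and sometimes report something else, mostly with a low value. They report only what shows in the picture. A call takes as long as a camera call. They do not tell look-alikes from the thing itself.
- regions_of(thing, picture): "mask" (384x512 bool, what is visible of it).
- spot_point(thing, picture): "point" ([x, y, z] in mm, in the coordinates of the camera as it stood for that picture, good to about 4 mm: a listed point, or the origin of a listed thing).
The state is a dict: "clock": time; "joints": joint angles; "qd": joint speeds; "effort": joint torques, N m; "eef_pos": TCP position; "eef_rot": TCP orientation; "wrist_force": force on the tool from outside, world axes, zero at the start; "moment": the same for the moment, N m; "finger_gap": finger opening in mm; "finger_force": force on a finger pad.
Only numpy, scipy, OpenCV 4.12 (cv2) and the standard library are available. Lean on these libraries where they do the work, as an engineer would, in place of code of your own. Each camera call takes 0.05 s, during which the arm holds its last target. There are 200 camera calls.

## Working session

There is one attempt and no reset: what is moved stays moved. The work goes in short steps, Python scripts to look and compute and a tool call to move; the robot and the scene stay as the last step left them, time stands still between calls to the robot, and variables do not carry over. Pictures are saved under pics/ and viewed, at most 12 in all, crops included, and the job is handed in when it is done.

Besides the shell and the picture viewer there is one more tool, called after "Emit:" as name(argument=value, ...) on one line, values as JSON. send_rows: Moves the arm, as the interface text tells. Its arguments: {"type":"object","properties":{"series":{"type":"array"},"squeeze":{"type":"number"}},"required":["series"]}

```bash
mkdir -p pics; cat > h.py <<'E'
import numpy as np, cv2
from cell import *
def world(pic,p):
    return (np.linalg.inv(pic["camera_from_world"])@np.append(p,1))[:3]
def proj(pic,P):
    c=(pic["camera_from_world"]@np.append(P,1))[:3]
    return np.array([pic["fx"]*c[0]/c[2]+pic["cx"],pic["fy"]*c[1]/c[2]+pic["cy"]])
def ray(pic,u,v,z):
    M=np.linalg.inv(pic["camera_from_world"]);d=M[:3,:3]@np.array([(u-pic["cx"])/pic["fx"],(v-pic["cy"])/pic["fy"],1])
    o=M[:3,3];return o+d*(z-o[2])/d[2]
def spots(pic,names):
    for n in names:
        for r in spot_point(n,pic)[:3]:
            w=world(pic,r["point"]);print(n,round(r["confidence"],2),w.round(1),proj(pic,w).round(0))
E
python3 - <<'E'
from h import *
np.set_printoptions(suppress=True)
print(grip_depth, read_state())
ims=[]
for c in("scene","top"):
    p=camera(c);ims.append(p["color"]);print(c, np.linalg.inv(p["camera_from_world"]).round(2).tolist(),p["fx"])
    cv2.imwrite(f"pics/{c}0.png",cv2.resize(p["color"],(800,600)))
    spots(p,["jig","nest","jar_center","pen_center","pen_nib","clip_seat","knob_top","jar_brown","cone_pack","marker","roll"])
E
```

```text
78.39999999999999 {'clock': 0.0, 'joints': array([-1.27163111,  0.30046875,  1.52160198, -0.00000036,  1.32071391,
       -0.06661242]), 'qd': array([-0.00110614,  0.00029855,  0.00024331, -0.00224393,  0.00013335,
       -0.00033678]), 'effort': array([ -0.00127093, -53.18006873, -35.27361989,   0.070778  ,
         0.02437576,  -0.00012477]), 'eef_pos': array([ 196.66512002, -513.46545005,  302.0787152 ]), 'eef_rot': array([-3.14040329, -0.000079  ,  0.36577769]), 'wrist_force': array([ 0.33298239,  0.24608512, -0.17360031]), 'moment': array([-0.01527662,  0.0008803 , -0.02285159]), 'finger_force': 0.0, 'finger_gap': 94.1865781859136}
scene [[-0.82, -0.24, 0.53, -324.23], [-0.58, 0.36, -0.73, 1328.23], [-0.01, -0.9, -0.43, 774.05], [0.0, 0.0, 0.0, 1.0]] 466.0309377281152
jig 0.94 [576.1 219.9  -0.8] [233. 212.]
nest 0.81 [586.  116.    7.7] [248. 198.]
jar_center 0.56 [ 392.5 -211.6   23.9] [337. 175.]
pen_center 0.67 [417.5 194.4   6. ] [275. 220.]
pen_center 0.51 [573.7 246.5  50.7] [228. 202.]
pen_nib 0.4 [425.4 132.4   5.1] [283. 212.]
clip_seat 0.73 [568.4 244.6  50.5] [230. 2
[... 256 characters left out ...]
28.2  58.8] [215. 210.]
roll 0.63 [650.5 -99.9   1.8] [267. 175.]
top [[-0.03, -0.99, 0.12, 375.61], [-1.0, 0.03, -0.0, 148.74], [-0.0, -0.12, -0.99, 1479.14], [0.0, 0.0, 0.0, 1.0]] 481.4533046074359
jig 0.8 [572.2 218.2   4.7] [227. 181.]
nest 0.74 [583.2 119.   12.7] [259. 176.]
jar_center 0.87 [ 486.7 -232.7   33.6] [377. 204.]
pen_center 0.59 [417.9 195.5   6.1] [236. 231.]
pen_nib 0.48 [428.5 132.5   9.4] [256. 227.]
clip_seat 0.73 [572.5 240.   55.9] [219. 179.]
knob_top 0.6 [564.2 322.9  55.2] [192. 183.]
jar_brown 0.72 [446.6 568.2  -3.6] [115. 225.]
cone_pack 0.76 [496.3 452.3  -1.9] [152. 208.]
marker 0.76 [ 663.8 -306.6    3.6] [395. 148.]
roll 0.58 [654.4 -98.2   3.6] [329. 152.]
```

View pics/scene0.png

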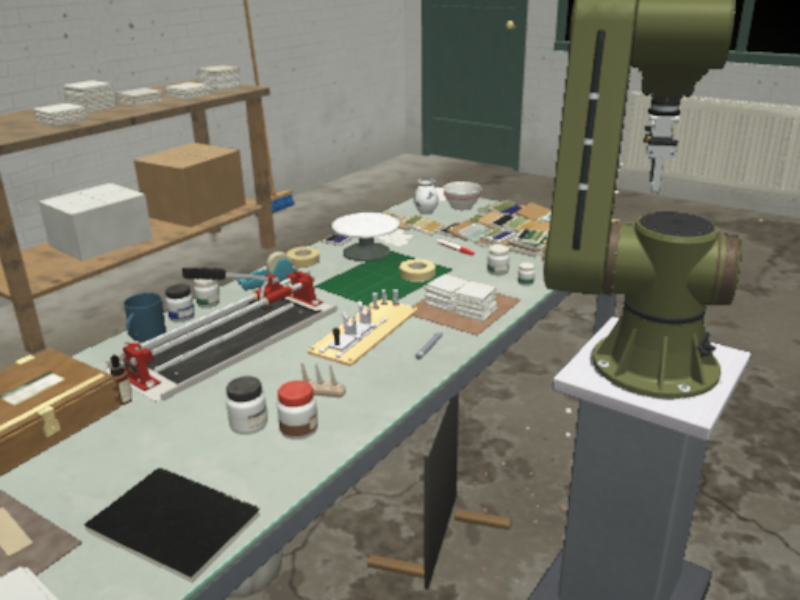

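View pics/top0.png

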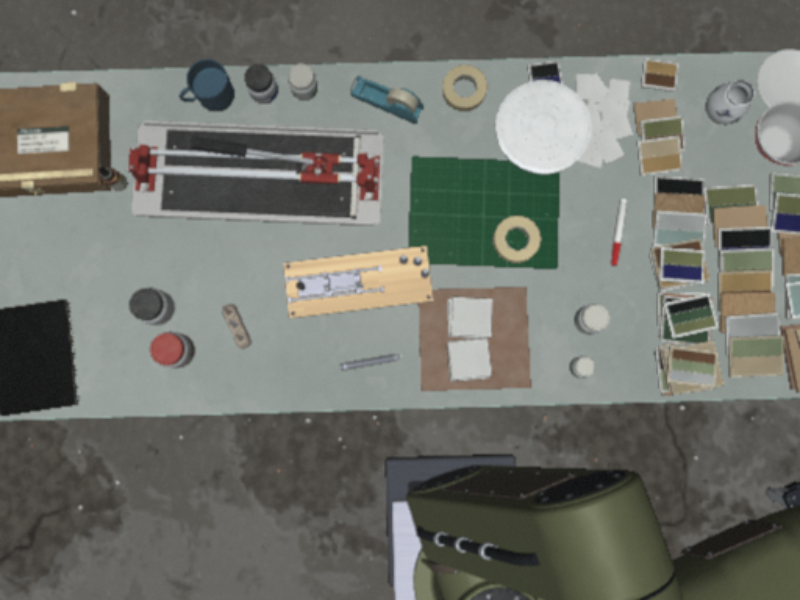

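```bash
cat > m.py <<'E'
from h import *
np.set_printoptions(suppress=True)
def rect(pic,name,z,thr=None):
    r=regions_of(name,pic)
    for q in r[:2]:
        v,u=np.nonzero(q["mask"])
        P=np.array([ray(pic,a,b,z)[:2] for a,b in zip(u,v)],np.float32)
        R=cv2.minAreaRect(P);l=cv2.boxPoints(R)
        e=[l[1]-l[0],l[2]-l[1]];e=max(e,key=np.linalg.norm)
        a=np.degrees(np.arctan2(e[1],e[0]))
        c=P-P.mean(0);w,V=np.linalg.eigh(c.T@c);b=V[:,1];
        print(name,round(q["confidence"],2),"px",len(u),"mean",P.mean(0).round(1),"rect",np.round(R[0],1),np.round(R[1],1),"ang%180 rect",round(a%180,1),"pca",round(np.degrees(np.arctan2(b[1],b[0]))%180,1),"uv",u.mean().round(),v.mean().round())
E
python3 - <<'E'
from m import *
out=[]
for c in("top","scene"):
    p=camera(c)
    print(c);rect(p,"jig",10);rect(p,"pen_center",7);rect(p,"jar_center",60 if c=="top" else 34)
    spots(p,["jar_center","pen_center","pen_nib","knob_top","clip_seat","nest"])
    im=p["color"]
    if c=="top":
        out+=[cv2.resize(im[150:220,175:295],(800,466),interpolation=cv2.INTER_CUBIC)]
        j=cv2.resize(im[180:250,340:460],(800,466),interpolation=cv2.INTER_CUBIC)
    else: j2=cv2.resize(im[150:190,300:360],(400,266),interpolation=cv2.INTER_CUBIC);j3=cv2.resize(im[180:235,190:290],(400,220),interpolation=cv2.INTER_CUBIC)
cv2.imwrite("pics/c1.png",np.vstack([cv2.resize(np.hstack([out[0],j]),(800,233)),np.hstack([j2,cv2.resize(j3,(400,266))])]))
E
```

```text
top
jig 0.8 px 3284 mean [575.7 214.7] rect [576.5 213.5] [111.1 287.5] ang%180 rect 95.4 pca 95.1 uv 228.0 180.0
jig 0.49 px 492 mean [572.4 271.4] rect [572.3 272. ] [ 41.8 123.6] ang%180 rect 94.5 pca 96.3 uv 210.0 181.0
pen_center 0.44 px 164 mean [418.5 197.7] rect [418.6 196.4] [ 13.6 114.7] ang%180 rect 98.7 pca 98.9 uv 235.0 231.0
jar_center 0.71 px 138 mean [ 397.2 -203.8] rect [ 397.1 -203.8] [38.6 29.2] ang%180 rect 88.5 pca 87.9 uv 372.0 234.0
jar_center 0.61 px 342 mean [ 485.4 -227.6] rect [ 484.8 -227.9] [65.4 53.4] ang%180 rect 88.5 pca 104.8 uv 378.0 204.0
jar_center 0.61 [ 489.2 -236.2   33.7] [378. 203.]
jar_center 0.48 [ 400.4 -215.8   27.2] [373. 233.]
pen_center 0.71 [416.9 196.    7. ] [236. 231.]
pen_nib 0.53 [432.7 131.8  11.8] [257. 226.]
knob_top 0.77 [564.5 323.9  58. ] [191. 182.]
knob_top 0.46 [ 658.3 -308.8    1.1] [396. 149.]
clip_seat 0.6 [571.1 242.3  56.8] [218. 179.]
nest 0.76 [583.2 120.1  11.7] [259. 176.]
nest 0.27 [561.2 325.3  56.8] [191. 183.]
scene
jig 0.78 px 1370 mean [571.5 227.8] rect [582.5 212.7] [138.9 309. ] ang%180 rect 95.1 pca 97.9 uv 232.0 211.0
jar_center 0.66 px 259 mean [ 488.5 -236.1] rect [ 493.4 -241.5] [ 55.8 202.7] ang%180 rect 117.8 pca 117.3 uv 319.0 166.0
jar_center 0.5 px 167 mean [ 387.6 -198.2] rect [ 388.2 -200.3] [ 46.6 146.4] ang%180 rect 115.8 pca 115.5 uv 337.0 175.0
jar_center 0.58 [ 489.7 -235.3   31.7] [318. 166.]
jar_center 0.49 [ 395.6 -210.4   21. ] [336. 176.]
pen_center 0.39 [419.  194.6   5.9] [275. 220.]
pen_nib 0.58 [427.  130.9   5.7] [283. 212.]
knob_top 0.77 [563.1 324.5  58.2] [215. 210.]
knob_top 0.31 [494.9 456.9  -0.6] [206. 251.]
clip_seat 0.63 [571.8 243.   50.4] [229. 202.]
nest 0.79 [585.6 116.5   7.7] [248. 198.]
```

View pics/c1.png

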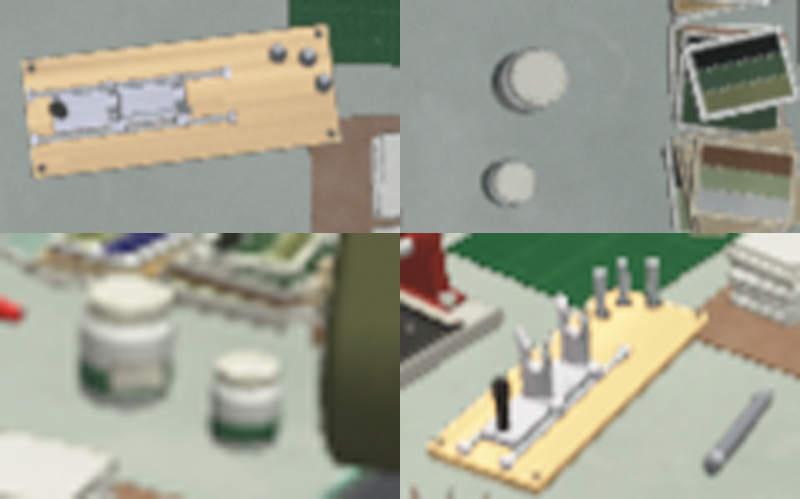

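The white-lidded candidates are the large jar at scene px (318,166) / top (378,204) and the small one at scene (337,175) / top (373,233). The red and dark jars at the far left (top px 107–115, 190–225) don't match. The crop shows that the larger white one is the 56 mm jar. The pen is the grey rod at top px (236,231), with its nib towards -y.

Emit:
send_rows(series=[[[19.5,18.5,0],8.3,-1],[[19.5,18.5,0],8.3,-1],[[19.5,18.5,0],8.3,-1],[[19.5,18.5,0],8.3,-1],[[19.5,18.5,0],8.3,-1],[[19.5,18.5,0],8.3,-1],[[19.5,18.5,0],8.3,-1],[[19.5,18.5,0],8.3,-1],[[19.5,18.5,0],8.3,-1],[[19.5,18.5,0],8.3,-1],[[19.5,18.5,0],8.3,-1],[[19.5,18.5,0],8.3,-1]])

```text
clock: 3.4
eef_pos: [431.5, -290.8, 302.7]
eef_rot: [3.142, 0.0, 2.11]
wrist_force: [0.2, -0.7, 0.1]
finger_gap: 93.9
finger_force: 0.0
```

Emit:
send_rows(series=[[[19.5,18.5,0],8.3,-1],[[19.5,18.5,0],8.3,-1],[[19.5,18.5,0],8.3,-1],[[0,0,-20],0,-1],[[0,0,0],0,-1]])

```text
clock: 3.9
eef_pos: [489.0, -235.3, 280.6]
eef_rot: [-3.141, -0.004, 2.54]
wrist_force: [-0.1, -0.2, -0.0]
finger_gap: 94.3
finger_force: 0.0
```

```bash
cat > jig.py <<'E'
from m import *
from scipy.optimize import least_squares
from scipy.spatial import ConvexHull
def yellow(im):
    h=cv2.cvtColor(im,cv2.COLOR_BGR2HSV)
    m=cv2.inRange(h,(12,70,120),(32,255,255))
    n,l,s,c=cv2.connectedComponentsWithStats(m)
    return l,s,c
if __name__=="__main__":
    s=read_state();print(s["eef_pos"],s["eef_rot"])
    pics={c:camera(c) for c in("top","scene")}
    spots(pics["scene"],["jar_center"]);spots(pics["top"],["jar_center"])
    obs=[]
    for c,p in pics.items():
        l,st,ce=yellow(p["color"])
        k=min(range(1,len(st)),key=lambda i:1e9 if st[i,4]<300 else np.hypot(*(ce[i]-proj(p,[576,214,10]))))
        v,u=np.nonzero(l==k);H=cv2.convexHull(np.stack([u,v],1).astype(np.int32))[:,0]
        print(c,st[k]); obs.append((p,H.astype(float)))
    def corners(x,z=10):
        a=x[2];R=np.array([[np.cos(a),-np.sin(a)],[np.sin(a),np.cos(a)]])
        return [np.append(R@np.array(q)+x[:2],z) for q in((142.5,55),(142.5,-55),(-142.5,-55),(-142.5,55))]
    # outline: hull points' signed distance to the hull of board's projected box
    def res(x):
        r=[]
        for p,H in obs:
            q=np.array([proj(p,w) for z in(0,10) for w in corners(x,z)],np.float32)
            h=cv2.convexHull(q)
            r+=[cv2.pointPolygonTest(h,(float(a),float(b)),True)-.3 for a,b in H]
        return np.array(r)
    f=least_squares(res,[576,214,np.radians(-84.8)],loss="soft_l1",diff_step=1e-3)
    x=f.x;print("jig",x[:2],np.degrees(x[2]),"rms",np.sqrt((res(x)**2).mean()))
    for o in [0,1]:
        f1=least_squares(lambda x:res(x)[:len(obs[0][1])] if o==0 else res(x)[len(obs[0][1]):],x,loss="soft_l1",diff_step=1e-3);print(o,f1.x[:2],np.degrees(f1.x[2]))
    a=x[2];d=np.array([np.cos(a),np.sin(a)]);print("nest",x[:2]+100*d)
    out=[]
    for p,_ in obs:
        im=cv2.resize(p["color"],None,fx=6,fy=6,interpolation=cv2.INTER_CUBIC)
        P=lambda w:tuple(int(t) for t in proj(p,w)*6+3)
        cv2.polylines(im,[np.array([P(w) for w in corners(x)])],True,(0,0,255),1)
        for t in(0,50,100):
            b=a+np.radians(t);w=x[:2]+100*d+33*np.array([np.cos(b),np.sin(b)])
            cv2.line(im,P([*w,10]),P([*w,46]),(255,0,0),1)
        c=P([*x[:2],20]);out.append(im[c[1]-150:c[1]+150,c[0]-300:c[0]+300])
    cv2.imwrite("pics/fit1.png",np.vstack(out))
E
python3 jig.py
```

```text
[ 489.04154663 -235.33979227  280.58910982] [-3.1412382  -0.00356342  2.53963768]
jar_center 0.76 [ 487.5 -233.    35. ] [318. 166.]
jar_center 0.67 [453.2 570.8  -1. ] [190. 274.]
jar_center 0.6 [ 390.8 -210.5   23.2] [337. 176.]
jar_center 0.55 [ 395.5 -217.9   25.6] [373. 235.]
jar_center 0.53 [ 491.1 -234.8   34.6] [378. 203.]
top [ 182  158  106   45 2289]
scene [ 197  188  135   46 1357]
jig [565.18450077 202.82418785] -90.07982813663784 rms 22.990573676340553
0 [572.33952822 202.57303957] -86.07964308630102
1 [524.26762516 192.84681002] -108.95039029836502
nest [565.04517444 102.82428491]
```

View pics/fit1.png

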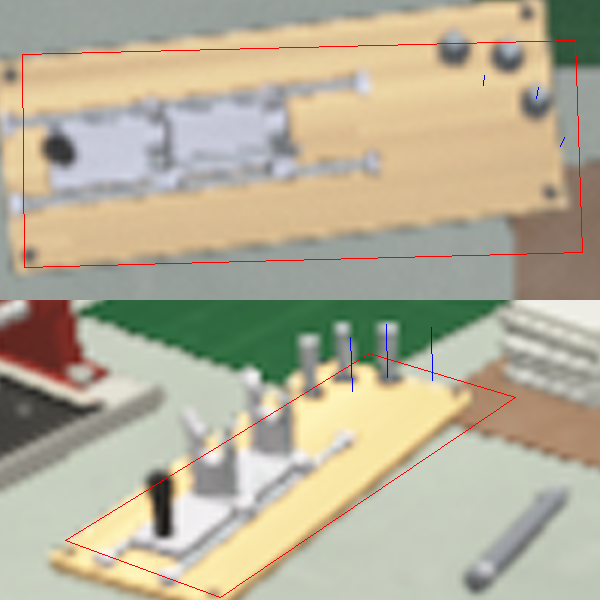

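The automatic fit failed because the mask leaked onto the brown mat. The pins and corners are clear in this picture, so I'll fit the pose from picked pixels (top pins at crop (454,43), (508,50), (537,97); scene pin tops at (310,335), (343,322), (388,324)).

```bash
cat > fit.py <<'E'
from m import *
from scipy.optimize import least_squares
T=camera("top");S=camera("scene")
x0=[565.18450077,202.82418785,20]
def off(p): return np.array([int(t) for t in proj(p,x0)*6+3])-[300,150]
pin=lambda t,z:(100+33*np.cos(np.radians(t)),33*np.sin(np.radians(t)),z)
obs=[(T,(454,45),pin(100,46)),(T,(508,50),pin(50,46)),(T,(537,97),pin(0,46)),
(S,(310,37),pin(100,46)),(S,(343,24),pin(50,46)),(S,(388,26),pin(0,46)),
(S,(313,95),pin(100,10)),(S,(346,80),pin(50,10)),(S,(390,81),pin(0,10)),
(T,(20,272),(-142.5,-55,10)),(T,(568,206),(142.5,-55,10)),(T,(543,-1),(142.5,55,10)),
(S,(472,92),(142.5,-55,10)),(S,(50,254),(-142.5,55,10))]
U=[(np.array(c)+off(p)-2.5)/6 for p,c,_ in obs]
def W(x,q):
    c,s=np.cos(x[2]),np.sin(x[2]);return [x[0]+c*q[0]-s*q[1],x[1]+s*q[0]+c*q[1],q[2]]
R=lambda x:np.concatenate([proj(p,W(x,q))-u for (p,_,q),u in zip(obs,U)])
f=least_squares(R,[576,214,-1.48],loss="soft_l1",x_scale=[10,10,.1])
x=f.x;print(x[:2],np.degrees(x[2]));print(R(x).reshape(-1,2).round(1).tolist())
for lo in(T,S):
    g=least_squares(lambda x:np.concatenate([proj(p,W(x,q))-u for (p,_,q),u in zip(obs,U) if p is lo]),x,x_scale=[10,10,.1]).x;print(g[:2],np.degrees(g[2]))
print("nest",W(x,(100,0,10)))
E
python3 fit.py
```

```text
[574.77977285 214.36109976] -84.75647214421534
[[-0.1, -0.9], [0.1, -0.4], [0.2, -0.5], [0.3, 0.4], [0.3, 0.1], [0.4, -0.0], [0.1, -0.4], [0.1, -0.4], [0.2, -0.4], [-1.3, 0.3], [-0.2, 0.3], [-0.5, -0.2], [0.8, -0.0], [0.1, -0.0]]
[574.06292227 213.50591907] -84.78986351379527
[574.9585704  215.40778677] -84.59544312726058
nest [np.float64(583.9186860211128), np.float64(114.77957403633046), 10]
```

Emit:
send_rows(series=[[[0,0,-25],0,-1],[[0,0,-25],0,-1],[[0,0,-25],0,-1],[[0,0,-25],0,-1],[[0,0,-25],0,-1],[[0,0,-25],0,-1],[[0,0,-20],0,-1],[[0,0,0],0,0.2],[[0,0,0],0,0.6],[[0,0,0],0,0.6],[[0,0,0],0,0.6],[[0,0,0],0,0.6]], squeeze=15)

```text
clock: 5.4
eef_pos: [489.5, -236.2, 113.5]
eef_rot: [3.141, 0.001, 2.539]
wrist_force: [-0.1, 0.1, -1.0]
finger_gap: 57.8
finger_force: 0.0
```

Emit:
send_rows(series=[[[0,0,0],0,0.6],[[0,0,0],0,0.6],[[0,0,0],0,0.6],[[0,0,0],0,0.6]])

```text
clock: 5.8
eef_pos: [489.5, -236.2, 113.4]
eef_rot: [3.142, 0.001, 2.539]
wrist_force: [-0.8, 0.8, 5.6]
finger_gap: 55.8
finger_force: 15.0
```

Emit:
send_rows(series=[[[0,0,10],0,0.6],[[0,0,20],0,0.6],[[0,0,25],0,0.6],[[0,0,25],0,0.6],[[0,0,0],0,0.6]])

```text
clock: 6.3
eef_pos: [490.1, -236.6, 196.0]
eef_rot: [3.141, 0.005, 2.539]
wrist_force: [-0.1, 0.0, -2.2]
finger_gap: 55.3
finger_force: 15.0
```

Emit:
send_rows(series=[[[5.2,24.2,0],0,0.6],[[5.2,24.2,0],0,0.6],[[5.2,24.2,0],0,0.6],[[5.2,24.2,0],0,0.6],[[5.2,24.2,0],0,0.6],[[5.2,24.2,0],0,0.6],[[5.2,24.2,0],0,0.6],[[5.2,24.2,0],0,0.6],[[5.2,24.2,0],0,0.6],[[5.2,24.2,0],0,0.6],[[5.2,24.2,0],0,0.6],[[5.2,24.2,0],0,0.6]])

```text
clock: 7.5
eef_pos: [551.3, 55.3, 191.5]
eef_rot: [-3.141, -0.001, 2.539]
wrist_force: [0.4, -0.9, -2.2]
finger_gap: 55.4
finger_force: 15.0
```

Emit:
send_rows(series=[[[5.2,24.2,0],0,0.6],[[5.2,24.2,0],0,0.6],[[5.2,24.2,0],0,0.6],[[0,0,-20],0,0.6],[[0,0,-20],0,0.6],[[0,0,-20],0,0.6],[[0,0,0],0,0.6],[[0,0,0],0,0.6]])

```text
clock: 8.3
eef_pos: [567.1, 126.9, 132.4]
eef_rot: [-3.141, -0.001, 2.539]
wrist_force: [0.4, 0.5, -2.3]
finger_gap: 55.7
finger_force: 15.0
```

```bash
python3 - <<'E'
from m import *
s=read_state();print(s["eef_pos"],s["eef_rot"][2],s["wrist_force"])
p=camera("scene");im=cv2.resize(p["color"],None,fx=6,fy=6,interpolation=cv2.INTER_CUBIC)
c=(proj(p,[575,190,40])*6).astype(int);cv2.imwrite("pics/a.png",im[c[1]-280:c[1]+220,c[0]-350:c[0]+350])
spots(p,["jar_center","nest"])
E
```

```text
[567.0701683  126.86065993 132.37483497] 2.5386813222187277 [ 0.39061721  0.45719258 -2.34085431]
jar_center 0.85 [563.7 130.9  51.6] [250. 190.]
jar_center 0.42 [ 393.6 -208.9   21.2] [336. 176.]
nest 0.89 [585.6 116.3   6.5] [248. 198.]
nest 0.23 [ 658.5 -303.6   -1.3] [291. 160.]
```

View pics/a.png

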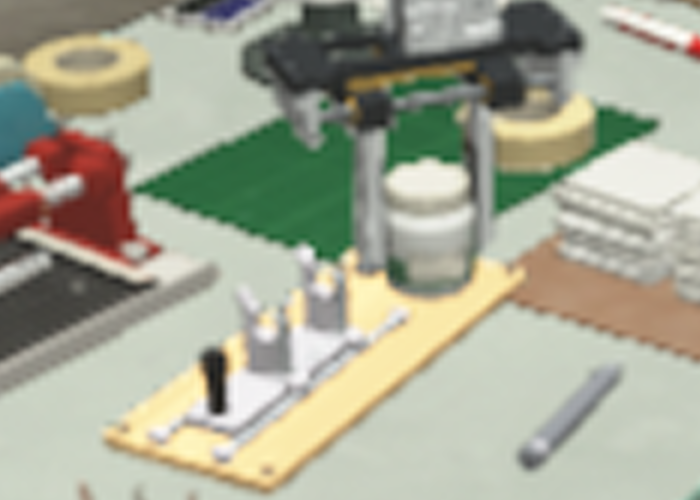

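The jar is held upright about 9 mm above the board (crop (430,240)), in front of the pins.

Emit:
send_rows(series=[[[0,0,-5],0,0.6],[[0,0,-3],0,0.6],[[0,0,-1],0,0.6],[[0,0,0],0,0.6],[[0,0,0],0,0.6]])

```text
clock: 8.95
eef_pos: [567.3, 126.9, 123.7]
eef_rot: [3.141, 0.0, 2.539]
wrist_force: [-0.1, -0.6, -1.2]
finger_gap: 55.4
finger_force: 15.0
```

Emit:
send_rows(series=[[[0,0,0],0,0.2],[[0,0,0],0,-0.6],[[0,0,0],0,-0.8],[[0,0,0],0,-0.8],[[0,0,15],0,-0.8],[[0,0,25],0,-0.8],[[0,0,25],0,-0.8],[[0,0,10],0,-0.8],[[-13,9,0],0,0.5],[[-13,9,0],0,1],[[-13.5,9.3,0],0,1],[[0,0,0],0,1]])

```text
clock: 10.15
eef_pos: [526.7, 154.9, 198.8]
eef_rot: [-3.141, -0.0, 2.54]
wrist_force: [-0.0, -0.4, 0.0]
finger_gap: 55.6
finger_force: 0.0
```

Emit:
send_rows(series=[[[0,0,0],0,1],[[0,0,0],0,1],[[0,0,-20],0,1],[[0,0,-25],0,1],[[0,0,-20],0,1],[[0,0,0],0,1],[[0,0,0],0,1]])

```text
clock: 10.85
eef_pos: [528.2, 154.0, 134.0]
eef_rot: [-3.142, -0.0, 2.538]
wrist_force: [0.3, -0.5, 1.5]
finger_gap: 1.1
finger_force: 0.0
```

```bash
python3 - <<'E'
from m import *
s=read_state();print(s["eef_pos"],s["eef_rot"][2],s["wrist_force"])
for c in("scene","top"):
    p=camera(c);spots(p,["jar_center"])
E
```

```text
[528.18134823 153.95766166 134.04903396] 2.5382945740891834 [ 0.27596034 -0.52289029  1.46837157]
jar_center 0.64 [ 395.9 -212.4   21.6] [336. 176.]
jar_center 0.63 [561.7 127.9  43.9] [251. 192.]
jar_center 0.75 [ 398.9 -212.5   23.3] [371. 234.]
```

Emit:
send_rows(series=[[[3.3,-2.3,0],0,1],[[3.3,-2.3,0],0,1],[[3.3,-2.3,0],0,1],[[3.3,-2.3,0],0,1],[[3.3,-2.3,0],0,1],[[3.3,-2.3,0],0,1],[[1.6,-1.1,0],0,1],[[1.6,-1.1,0],0,1],[[0,0,0],0,1]])

```text
clock: 11.95
eef_pos: [550.9, 138.0, 133.6]
eef_rot: [-3.142, 0.0, 2.539]
wrist_force: [-1.3, -0.5, -0.0]
finger_gap: 0.6
finger_force: 0.0
```

Emit:
send_rows(series=[[[0.8,-0.6,0],0,1],[[0,0,0],0,1]])

```text
clock: 12.15
eef_pos: [551.5, 137.6, 133.6]
eef_rot: [-3.141, -0.0, 2.539]
wrist_force: [-0.0, 0.5, 0.3]
finger_gap: 0.7
finger_force: 0.1
```

Emit:
send_rows(series=[[[0.8,-0.6,0],0,1],[[0,0,0],0,1]])

```text
clock: 12.35
eef_pos: [552.4, 137.0, 133.6]
eef_rot: [-3.142, -0.0, 2.539]
wrist_force: [-0.5, 0.3, 0.7]
finger_gap: 0.3
finger_force: 0.3
```

Emit:
send_rows(series=[[[0.8,-0.6,0],0,1],[[0.8,-0.6,0],0,1],[[0,0,0],0,1]])

```text
clock: 12.65
eef_pos: [553.7, 136.3, 133.7]
eef_rot: [3.141, -0.001, 2.539]
wrist_force: [-2.9, 5.5, 2.2]
finger_gap: 0.9
finger_force: 2.8
```

Emit:
send_rows(series=[[[0.8,-0.6,0],0,1],[[0,0,0],0,1]])

```text
clock: 12.85
eef_pos: [554.3, 136.3, 133.7]
eef_rot: [3.141, -0.002, 2.539]
wrist_force: [-6.7, 9.9, 3.0]
finger_gap: 0.9
finger_force: 5.5
```

```bash
python3 - <<'E'
from m import *
s=read_state();print(s["eef_pos"],s["wrist_force"])
p=camera("scene");im=cv2.resize(p["color"],None,fx=8,fy=8,interpolation=cv2.INTER_CUBIC)
c=(proj(p,[584,115,40])*8).astype(int);a=im[c[1]-250:c[1]+250,c[0]-200:c[0]+200]
spots(p,["jar_center"])
p=camera("top");im=cv2.resize(p["color"],None,fx=8,fy=8,interpolation=cv2.INTER_CUBIC)
spots(p,["jar_center"])
c=(proj(p,[584,115,40])*8).astype(int);b=im[c[1]-250:c[1]+250,c[0]-200:c[0]+200]
cv2.imwrite("pics/b.png",np.hstack([a,b]))
E
```

```text
[554.25713542 136.2579234  133.7324565 ] [-6.7237215   9.87304906  3.00451532]
jar_center 0.7 [562.3 325.8  56.9] [215. 211.]
jar_center 0.56 [ 394.2 -211.2   22. ] [337. 176.]
jar_center 0.47 [584.  115.4  44.2] [248. 189.]
jar_center 0.73 [ 394.5 -214.6   25.9] [372. 235.]
```

View pics/b.png

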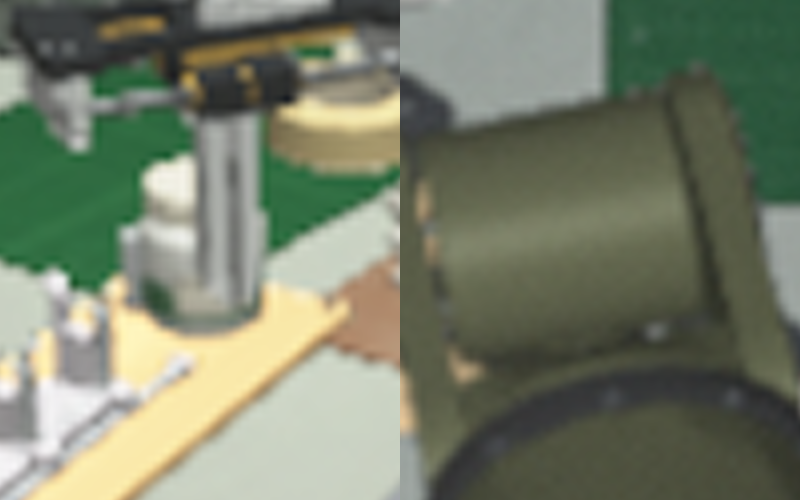

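The jar is at the nest (crop (195,250)), leaning on the pins with about 12 N. The reaction points more off pin 0, so I'll also nudge it along jig +y to be sure of the others.

Emit:
send_rows(series=[[[-6,4,0],0,1],[[-6,4,0],8,1],[[-1,-4,0],8,1],[[-1,-8,0],8,1],[[-2,-10,0],8,1],[[0,-10,0],8,1],[[0,-2,0],0,1],[[0,0,0],0,1]])

```text
clock: 13.85
eef_pos: [538.8, 109.1, 133.7]
eef_rot: [-3.141, 0.0, -3.051]
wrist_force: [0.2, 0.6, 0.4]
finger_gap: 0.5
finger_force: 0.0
```

Emit:
send_rows(series=[[[3,0.3,0],0,1],[[3,0.3,0],0,1],[[1,0.1,0],0,1],[[0,0,0],0,1]])

```text
clock: 14.25
eef_pos: [545.9, 110.1, 133.6]
eef_rot: [-3.142, -0.0, -3.047]
wrist_force: [0.9, 0.5, -1.0]
finger_gap: 0.1
finger_force: 0.0
```

Emit:
send_rows(series=[[[1,0.1,0],0,1],[[1,0.1,0],0,1],[[0,0,0],0,1]])

```text
clock: 14.55
eef_pos: [547.7, 110.1, 133.6]
eef_rot: [3.142, -0.0, -3.046]
wrist_force: [-0.2, -0.1, -0.5]
finger_gap: 0.6
finger_force: 0.1
```

Emit:
send_rows(series=[[[0.6,0.1,0],0,1],[[0,0,0],0,1]])

```text
clock: 14.75
eef_pos: [548.0, 110.2, 133.6]
eef_rot: [-3.142, -0.001, -3.046]
wrist_force: [-4.9, 0.5, 3.6]
finger_gap: 0.3
finger_force: 2.4
```

Emit:
send_rows(series=[[[0.6,0.1,0],0,1],[[0,0,0],0,1]])

```text
clock: 14.95
eef_pos: [548.2, 110.3, 133.6]
eef_rot: [-3.141, -0.003, -3.046]
wrist_force: [-9.5, -0.6, 5.6]
finger_gap: 0.2
finger_force: 4.8
```

Emit:
send_rows(series=[[[0.6,0.1,0],0,1],[[0,0,0],0,1]])

```text
clock: 15.15
eef_pos: [548.4, 110.3, 133.6]
eef_rot: [-3.141, -0.004, -3.046]
wrist_force: [-13.5, -2.0, 10.3]
finger_gap: 0.5
finger_force: 7.0
```

Emit:
send_rows(series=[[[-5,-0.5,0],0,1],[[-10,-1,0],0,1],[[0,0,25],0,1],[[0,0,25],0,1],[[-12,8.7,20],-8,0.3],[[-12,8.7,0],-8,-0.2],[[-12,8.7,0],-8,-0.2],[[-12,8.7,0],-8,-0.2],[[-12,8.7,0],-8,-0.2],[[-12,8.7,0],-8,-0.2],[[-12,8.7,0],-8,-0.2],[[-12,8.7,0],-8,-0.2]])

```text
clock: 16.35
eef_pos: [437.6, 178.7, 203.6]
eef_rot: [3.141, 0.0, 2.114]
wrist_force: [1.2, 0.1, -0.3]
finger_gap: 55.8
finger_force: 0.0
```

Emit:
send_rows(series=[[[-12,8.7,0],-8,-0.2],[[-6.5,8.7,0],-8,-0.2],[[0,0,0],-6.7,-0.2],[[0,0,0],0,-0.2],[[0,0,0],0,-0.2]])

```text
clock: 16.85
eef_pos: [419.9, 195.8, 203.7]
eef_rot: [3.141, -0.0, 1.727]
wrist_force: [0.0, 0.5, 0.1]
finger_gap: 56.2
finger_force: 0.0
```

```bash
python3 - <<'E'
from m import *
s=read_state();print(s["eef_pos"],s["eef_rot"],s["finger_gap"])
p=camera("scene");spots(p,["jar_center","pen_center","pen_nib"])
im=cv2.resize(p["color"],None,fx=7,fy=7,interpolation=cv2.INTER_CUBIC)
c=(proj(p,[550,160,20])*7).astype(int);a=im[c[1]-250:c[1]+250,c[0]-200:c[0]+200]
p=camera("top");im=cv2.resize(p["color"],None,fx=7,fy=7,interpolation=cv2.INTER_CUBIC)
spots(p,["jar_center","pen_center","pen_nib"]);rect(p,"pen_center",7);rect(p,"jar_center",78)
c=(proj(p,[560,140,20])*7).astype(int);b=im[c[1]-250:c[1]+250,c[0]-200:c[0]+200]
cv2.imwrite("pics/d.png",np.hstack([a,b]))
E
```

```text
[419.88359905 195.75055893 203.66123962] [ 3.14126386 -0.00004062  1.72709994] 56.21812537071334
jar_center 0.53 [584.5 116.6  43.2] [248. 190.]
jar_center 0.51 [ 395.3 -210.7   23.3] [336. 175.]
pen_center 0.57 [420.  196.1   5.2] [274. 220.]
pen_center 0.19 [426.1 133.5   5.4] [283. 212.]
pen_nib 0.68 [425.8 132.8   5.1] [283. 212.]
jar_center 0.68 [586.9 114.8  44.7] [261. 174.]
jar_center 0.43 [ 398.2 -213.5   27.5] [372. 234.]
jar_center 0.64 px 194 mean [ 397.  -200.6] rect [ 398.  -200.8] [46.3 37.8] ang%180 rect 86.9 pca 87.3 uv 372.0 234.0
jar_center 0.54 px 305 mean [581.  115.9] rect [579.5 115.6] [53.  56.4] ang%180 rect 178.5 pca 146.9 uv 261.0 174.0
```

View pics/d.png

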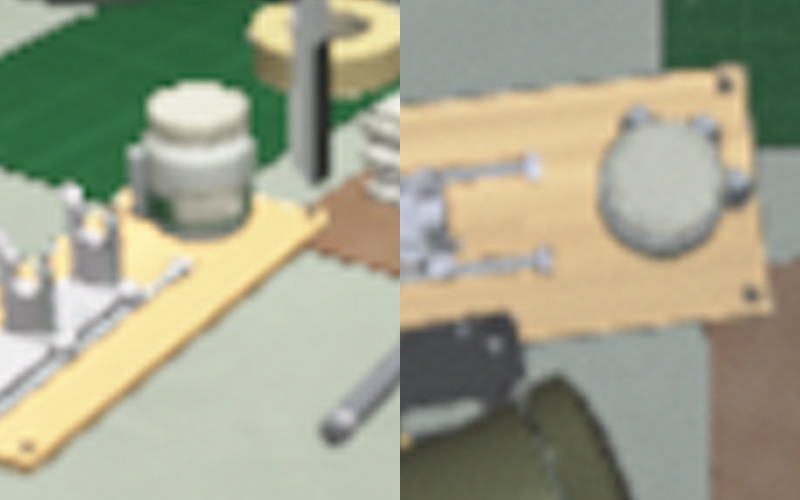

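The jar stands upright and hugs all three pins (right crop: pins at (637,118), (705,127), (737,188)). Next is the pen.

Emit:
send_rows(series=[[[-0.5,0,-25],0,-0.2],[[0,0,-25],0,-0.2],[[0,0,-25],0,-0.2],[[0,0,-20],0,-0.2],[[0,0,-6],0,-0.2],[[0,0,-3],0,-0.2],[[0,0,0],0,0.5],[[0,0,0],0,1],[[0,0,0],0,1],[[0,0,0],0,1],[[0,0,0],0,1],[[0,0,0],0,1]], squeeze=30)

```text
clock: 18.55
eef_pos: [419.6, 195.9, 99.8]
eef_rot: [3.141, -0.0, 1.724]
wrist_force: [0.6, -0.4, 1.2]
finger_gap: 13.2
finger_force: 30.0
```

Emit:
send_rows(series=[[[0,0,0],0,1],[[0,0,0],0,1],[[0,0,0],0,1]])

```text
clock: 18.85
eef_pos: [419.6, 195.9, 99.8]
eef_rot: [3.141, -0.0, 1.724]
wrist_force: [-1.0, -0.3, 3.4]
finger_gap: 13.3
finger_force: 30.0
```

Emit:
send_rows(series=[[[0,0,15],0,1],[[0,0,25],0,1],[[0,0,30],0,1],[[0,0,30],0,1],[[15,5,0],-1,1],[[20,6,0],-1,1],[[20,6,0],-1.5,1],[[20,6,0],0,1],[[20,6,0],0,1],[[20,6,0],0,1],[[20,6,0],0,1],[[17,7,0],0,1]])

```text
clock: 20.05
eef_pos: [572.4, 244.0, 199.2]
eef_rot: [-3.141, 0.0, 1.662]
wrist_force: [-0.0, -0.2, -0.7]
finger_gap: 13.0
finger_force: 30.0
```

Emit:
send_rows(series=[[[0,0,0],0,1],[[0,0,0],0,1],[[0,0,0],0,1]])

```text
clock: 20.35
eef_pos: [570.9, 243.7, 199.5]
eef_rot: [-3.141, 0.0, 1.663]
wrist_force: [-0.2, -0.0, -1.1]
finger_gap: 13.2
finger_force: 30.0
```

```bash
python3 - <<'E'
from m import *
s=read_state();print(s["eef_pos"],s["eef_rot"],s["finger_gap"])
p=camera("scene");spots(p,["pen_center","pen_nib","clip_seat","knob_top"])
im=cv2.resize(p["color"],None,fx=8,fy=8,interpolation=cv2.INTER_CUBIC)
c=(proj(p,[571,240,60])*8).astype(int);a=im[c[1]-280:c[1]+220,c[0]-350:c[0]+350].copy()
cv2.imwrite("pics/e.png",a)
p=camera("top");spots(p,["pen_center","pen_nib","clip_seat","knob_top"])
E
```

```text
[570.87872461 243.7047469  199.5138581 ] [-3.14098475  0.00014628  1.66266596] 13.212615505049623
pen_center 0.49 [573.3 246.  107.4] [227. 187.]
pen_nib 0.53 [576.6 179.5 105. ] [239. 181.]
clip_seat 0.83 [572.  245.2  51.4] [229. 202.]
knob_top 0.62 [563.4 322.9  56.3] [216. 210.]
```

View pics/e.png

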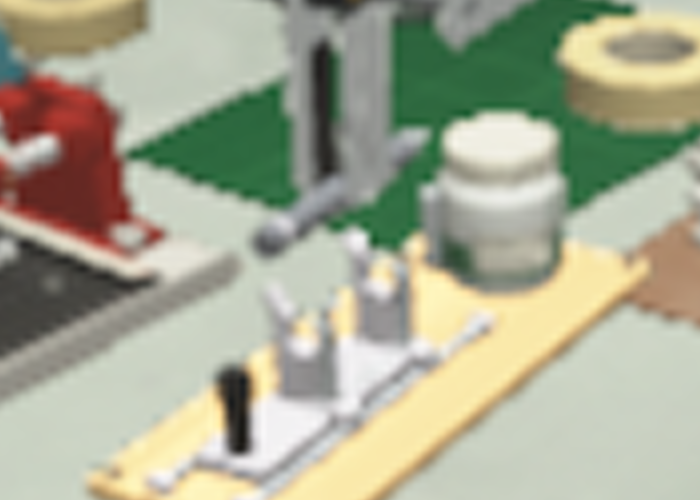

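The pen is held level over the clip (crop (340,190)), and the nib points towards the jar.

Emit:
send_rows(series=[[[1,0.5,-12],0,1],[[0,0,-12],0,1],[[0,0,-10],0,1],[[0,0,0],0,1],[[0,0,0],0,1]], squeeze=45)

```text
clock: 21.35
eef_pos: [572.5, 244.4, 165.3]
eef_rot: [-3.141, 0.0, 1.663]
wrist_force: [0.3, 1.1, -0.2]
finger_gap: 12.6
finger_force: 45.0
```

Emit:
send_rows(series=[[[0,0,-3],0,1],[[0,0,-3],0,1],[[0,0,0],0,1]])

```text
clock: 21.65
eef_pos: [572.4, 244.4, 159.3]
eef_rot: [-3.141, 0.0, 1.663]
wrist_force: [-0.0, 0.6, 0.3]
finger_gap: 13.0
finger_force: 45.0
```

Emit:
send_rows(series=[[[0,0,-2],0,1],[[0,0,0],0,1]])

```text
clock: 21.85
eef_pos: [572.9, 244.4, 157.9]
eef_rot: [3.14, -0.0, 1.663]
wrist_force: [1.6, 0.5, 0.9]
finger_gap: 12.5
finger_force: 45.0
```

Emit:
send_rows(series=[[[0,0,-2],0,1],[[0,0,0],0,1]])

```text
clock: 22.05
eef_pos: [572.8, 244.5, 155.9]
eef_rot: [3.14, -0.0, 1.663]
wrist_force: [3.5, 1.5, 2.8]
finger_gap: 12.4
finger_force: 45.0
```

Emit:
send_rows(series=[[[0,0,-2],0,1],[[0,0,0],0,1]])

```text
clock: 22.25
eef_pos: [572.5, 244.4, 153.4]
eef_rot: [-3.141, 0.0, 1.663]
wrist_force: [3.7, 0.0, 1.1]
finger_gap: 12.5
finger_force: 45.0
```

Emit:
send_rows(series=[[[0,0,-2],0,1],[[0,0,0],0,1]])

```text
clock: 22.45
eef_pos: [572.3, 244.4, 151.1]
eef_rot: [-3.141, 0.0, 1.663]
wrist_force: [3.0, 1.9, -0.1]
finger_gap: 12.7
finger_force: 45.0
```

Emit:
send_rows(series=[[[0,0,-2],0,1],[[0,0,0],0,1]])

```text
clock: 22.65
eef_pos: [572.3, 244.4, 149.1]
eef_rot: [-3.141, 0.0, 1.663]
wrist_force: [3.0, -0.0, -1.7]
finger_gap: 12.5
finger_force: 45.0
```

Emit:
send_rows(series=[[[0,0,-1.5],0,1],[[0,0,0],0,1]])

```text
clock: 22.85
eef_pos: [572.4, 244.4, 147.8]
eef_rot: [-3.141, 0.0, 1.663]
wrist_force: [3.0, 0.9, -0.5]
finger_gap: 12.5
finger_force: 45.0
```

Emit:
send_rows(series=[[[0,0,-1],0,1],[[0,0,0],0,1]])

```text
clock: 23.05
eef_pos: [572.4, 244.4, 146.9]
eef_rot: [-3.141, 0.0, 1.663]
wrist_force: [3.7, 0.3, -2.1]
finger_gap: 12.8
finger_force: 45.0
```

Emit:
send_rows(series=[[[0,0,-1],0,1],[[0,0,0],0,1]])

```text
clock: 23.25
eef_pos: [572.5, 244.4, 146.7]
eef_rot: [-3.142, 0.0, 1.663]
wrist_force: [-0.0, -0.6, 4.9]
finger_gap: 12.5
finger_force: 45.0
```

Emit:
send_rows(series=[[[0,0,-0.7],0,1],[[0,0,0],0,1]])

```text
clock: 23.45
eef_pos: [572.5, 244.4, 146.6]
eef_rot: [3.141, -0.0, 1.663]
wrist_force: [-2.8, -3.1, 10.8]
finger_gap: 12.5
finger_force: 45.0
```

```bash
python3 - <<'E'
from m import *
s=read_state();print(s["eef_pos"],s["eef_rot"],s["wrist_force"],s["moment"])
p=camera("scene");spots(p,["pen_center","pen_nib","clip_seat","knob_top"])
im=cv2.resize(p["color"],None,fx=12,fy=12,interpolation=cv2.INTER_CUBIC)
c=(proj(p,[571,240,55])*12).astype(int);a=im[c[1]-280:c[1]+280,c[0]-380:c[0]+400].copy()
cv2.imwrite("pics/f.png",a)
E
```

```text
[572.53880677 244.40882175 146.5702275 ] [ 3.1413152  -0.00001686  1.66265227] [-2.82750382 -3.05673247 10.75404652] [-0.38356469  0.50049098 -0.01588264]
pen_center 0.64 [564.7 325.6  58.1] [215. 210.]
pen_center 0.53 [573.3 244.5  53.4] [228. 201.]
pen_nib 0.47 [577.2 180.9  50.3] [239. 195.]
clip_seat 0.68 [571.2 243.5  51.6] [229. 202.]
knob_top 0.54 [563.3 324.5  59.4] [215. 210.]
```

View pics/f.png

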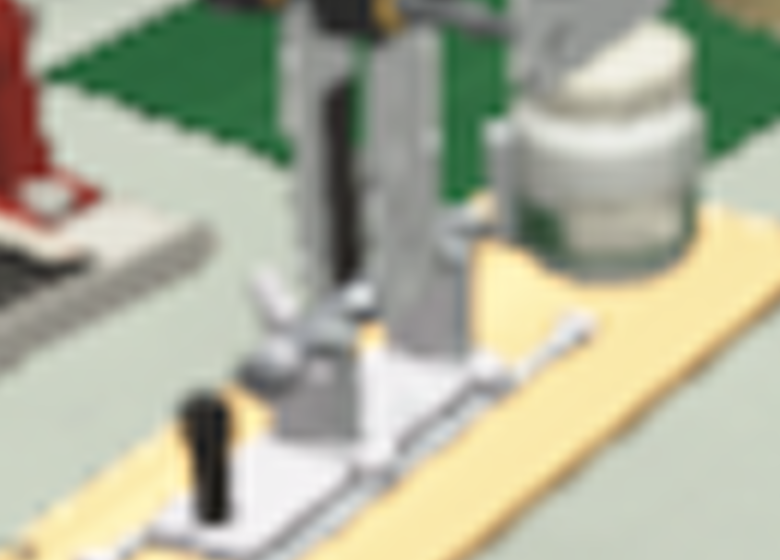

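The pen bottomed at the expected height (TCP 146.6 mm), with the jaw nose (crop (360,297)) over it. I'll release it and go to the knob.

Emit:
send_rows(series=[[[0,0,0.8],0,1],[[0,0,0],0,0.5],[[0,0,0],0,0.5],[[0,0,0],0,0.5],[[0,0,10],0,0.5],[[0,0,15],0,0.5],[[0,0,20],0,0.5],[[-2,20,0],0,0.2],[[-2,20,0],0,0.2],[[-2,20,0],0,0.2],[[-2,19.5,0],0,0.2],[[0,0,0],0,0.2]])

```text
clock: 24.9
eef_pos: [563.9, 326.3, 191.5]
eef_rot: [3.141, -0.0, 1.665]
wrist_force: [-0.1, -0.2, -1.0]
finger_gap: 37.5
finger_force: 0.0
```

```bash
python3 - <<'E'
from m import *
s=read_state();print(s["eef_pos"],s["eef_rot"],s["wrist_force"],s["finger_gap"])
p=camera("scene");spots(p,["pen_center","pen_nib","clip_seat","knob_top","jar_center"])
im=cv2.resize(p["color"],None,fx=12,fy=12,interpolation=cv2.INTER_CUBIC)
c=(proj(p,[571,230,55])*12).astype(int);a=im[c[1]-280:c[1]+280,c[0]-380:c[0]+400].copy()
cv2.imwrite("pics/g.png",a)
p=camera("top");spots(p,["pen_center","pen_nib","knob_top","jar_center"])
E
```

```text
[563.94831018 326.3174174  191.52208615] [ 3.14125467 -0.00041033  1.66486254] [-0.14306486 -0.22460796 -0.98585628] 37.54306832053383
pen_center 0.66 [577.1 244.2  52.8] [228. 201.]
pen_nib 0.54 [577.3 182.2  49.6] [239. 195.]
clip_seat 0.89 [573.5 240.8  53.2] [229. 201.]
knob_top 0.72 [561.5 326.1  57.5] [215. 211.]
jar_center 0.74 [588.8 118.5  41.2] [247. 190.]
jar_center 0.47 [ 396.3 -212.2   21.7] [336. 176.]
pen_center 0.63 [573.2 244.1  50.5] [218. 179.]
pen_center 0.44 [ 658.7 -309.4   -1.5] [396. 149.]
pen_nib 0.4 [581.8 183.9  58.4] [238. 175.]
knob_top 0.69 [586.  117.6  45.7] [260. 174.]
knob_top 0.54 [572.  245.5  52.5] [217. 179.]
jar_center 0.59 [493.9 452.8   1.5] [152. 209.]
jar_center 0.53 [587.1 115.2  46.1] [261. 174.]
```

View pics/g.png

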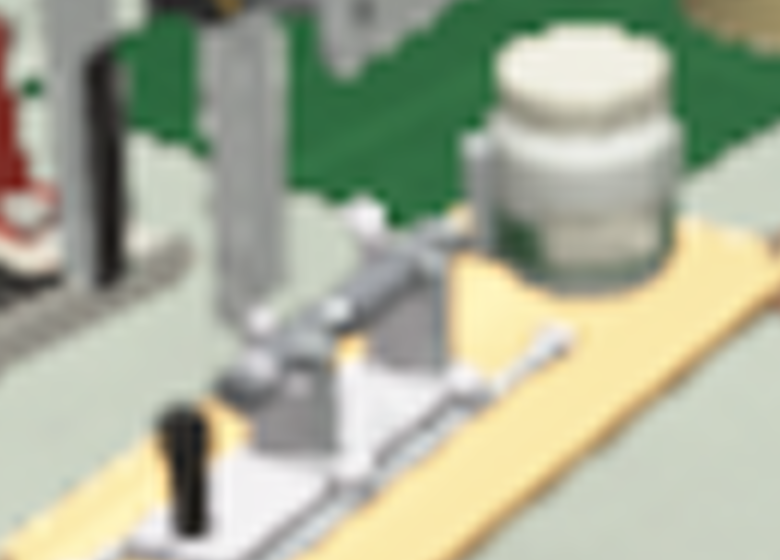

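The pen is level in both forks (crop (260,345) to (430,250)), and the jar is unmoved and upright. Now I'll grasp the knob.

Emit:
send_rows(series=[[[0,-2,-15],0,0.2],[[0,0,-15],0,0.2],[[0,0,-10],0,0.2],[[0,0,-6],0,0.2],[[0,0,-5],0,0.2],[[0,0,0],0,0.6],[[0,0,0],0,1],[[0,0,0],0,1],[[0,0,0],0,1],[[0,0,0],0,1]], squeeze=15)

```text
clock: 26.45
eef_pos: [565.4, 322.0, 140.9]
eef_rot: [3.138, -0.001, 1.662]
wrist_force: [7.7, 2.1, -4.5]
finger_gap: 15.0
finger_force: 15.0
```

Emit:
send_rows(series=[[[1,0,0],0,1],[[0.45,-4.8,0],0,1],[[0.45,-5,0],0,1],[[0.45,-5,0],0,1],[[0.45,-5,0],0,1],[[0.45,-5,0],0,1],[[0.45,-5,0],0,1],[[0,0,0],0,1],[[0,0,0],0,1]])

```text
clock: 27.35
eef_pos: [568.6, 291.2, 140.7]
eef_rot: [3.141, 0.001, 1.662]
wrist_force: [2.0, -1.8, 6.4]
finger_gap: 15.2
finger_force: 15.0
```

Emit:
send_rows(series=[[[0.1,-1.5,0],0,1],[[0.1,-1.5,0],0,1],[[0,0,0],0,1]])

```text
clock: 27.65
eef_pos: [568.8, 288.7, 140.7]
eef_rot: [3.141, -0.0, 1.662]
wrist_force: [3.2, 0.3, 5.5]
finger_gap: 15.3
finger_force: 15.0
```

```bash
python3 - <<'E'
from m import *
s=read_state();print(s["eef_pos"],s["eef_rot"],s["wrist_force"],s["finger_gap"])
p=camera("scene");spots(p,["pen_nib","clip_seat","knob_top","jar_center"])
E
```

```text
[568.78664993 288.65746431 140.70281483] [ 3.14052976 -0.00009399  1.66233277] [3.20890569 0.29667428 5.52734787] 15.256026019338567
pen_nib 0.46 [580.3 147.7  50.3] [244. 191.]
clip_seat 0.76 [573.7 210.4  50. ] [234. 198.]
knob_top 0.55 [568.  292.1  60.7] [221. 205.]
jar_center 0.83 [583.4 114.9  44.3] [249. 189.]
jar_center 0.55 [ 394.3 -211.2   22.1] [337. 176.]
```

Emit:
send_rows(series=[[[0.1,-1,0],0,1],[[0.1,-1,0],0,1],[[0,0,0],0,1]])

```text
clock: 28.2
eef_pos: [569.0, 286.7, 140.7]
eef_rot: [3.14, -0.0, 1.662]
wrist_force: [3.4, 1.7, 5.5]
finger_gap: 15.4
finger_force: 15.0
```

Emit:
send_rows(series=[[[0.1,-1,0],0,1],[[0,0,0],0,1]])

```text
clock: 28.4
eef_pos: [569.1, 285.7, 140.7]
eef_rot: [3.141, -0.0, 1.662]
wrist_force: [3.0, 1.6, 5.4]
finger_gap: 15.1
finger_force: 15.0
```

Emit:
send_rows(series=[[[0.05,-0.6,0],0,1],[[0,0,0],0,1]])

```text
clock: 28.6
eef_pos: [569.1, 285.2, 140.7]
eef_rot: [3.14, -0.0, 1.662]
wrist_force: [2.4, 1.3, 5.5]
finger_gap: 14.8
finger_force: 15.0
```

Emit:
send_rows(series=[[[0.05,-0.6,0],0,1],[[0,0,0],0,1]])

```text
clock: 28.8
eef_pos: [569.2, 284.6, 140.7]
eef_rot: [3.14, -0.0, 1.662]
wrist_force: [2.6, 2.1, 6.4]
finger_gap: 15.2
finger_force: 15.0
```

Emit:
send_rows(series=[[[0.05,-0.5,0],0,1],[[0,0,0],0,1]])

```text
clock: 29.0
eef_pos: [569.2, 284.2, 140.7]
eef_rot: [3.14, -0.0, 1.662]
wrist_force: [3.5, 2.0, 5.6]
finger_gap: 15.4
finger_force: 15.0
```

Emit:
send_rows(series=[[[0.05,-0.5,0],0,1],[[0,0,0],0,1]])

```text
clock: 29.2
eef_pos: [569.2, 283.8, 140.7]
eef_rot: [3.14, -0.001, 1.662]
wrist_force: [3.8, 3.8, 5.3]
finger_gap: 15.5
finger_force: 15.0
```

Emit:
send_rows(series=[[[0.05,-0.5,0],0,1],[[0,0,0],0,1]])

```text
clock: 29.4
eef_pos: [569.3, 283.3, 140.7]
eef_rot: [3.14, -0.001, 1.662]
wrist_force: [2.7, 3.0, 6.0]
finger_gap: 15.0
finger_force: 15.0
```

Emit:
send_rows(series=[[[0.05,-0.5,0],0,1],[[0,0,0],0,1],[[0,0,0],0,1]])

```text
clock: 29.7
eef_pos: [569.3, 282.8, 140.7]
eef_rot: [3.14, -0.001, 1.662]
wrist_force: [4.3, 2.5, 5.2]
finger_gap: 15.1
finger_force: 15.0
```

```bash
python3 - <<'E'
from m import *
s=read_state();print(s["eef_pos"],s["wrist_force"],s["moment"])
p=camera("scene");im=cv2.resize(p["color"],None,fx=16,fy=16,interpolation=cv2.INTER_CUBIC)
c=(proj(p,[575,180,55])*16).astype(int);a=im[c[1]-300:c[1]+260,c[0]-400:c[0]+400].copy()
cv2.imwrite("pics/i.png",a)
F=[]
for i in range(8): 
    p=camera("scene");F.append(read_state()["wrist_force"])
print(np.mean(F,0),np.std(F,0))
spots(p,["pen_nib","clip_seat","knob_top","jar_center"])
E
```

```text
[569.32371427 282.79320909 140.7363684 ] [4.26068285 2.46558427 5.23219879] [ 0.5754776  -0.62439047 -0.02761403]
[3.37851945 2.97103749 5.34505488] [0.50765399 0.50414494 0.47644296]
pen_nib 0.43 [582.7 144.5  51.5] [244. 190.]
clip_seat 0.77 [575.  206.3  49.4] [235. 198.]
knob_top 0.82 [567.8 287.9  55.4] [221. 206.]
knob_top 0.73 [582.3 143.   52.6] [244. 190.]
jar_center 0.59 [584.9 116.8  42.2] [248. 190.]
jar_center 0.59 [ 395.1 -210.9   21.1] [336. 176.]
```

View pics/i.png

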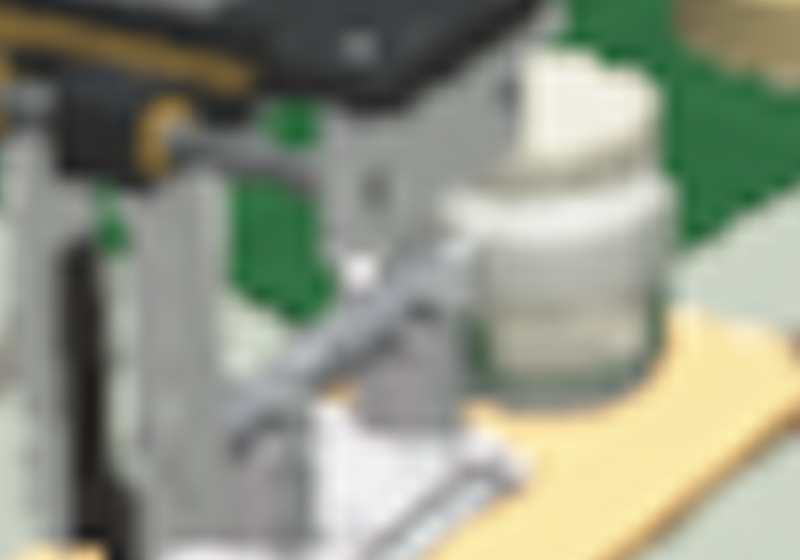

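Emit:
send_rows(series=[[[0.05,-0.5,0],0,1],[[0,0,0],0,1]])

```text
clock: 30.55
eef_pos: [569.4, 282.3, 140.7]
eef_rot: [3.14, -0.001, 1.662]
wrist_force: [3.4, 2.4, 5.8]
finger_gap: 15.3
finger_force: 15.0
```

```bash
cat > f.py <<'E'
from m import *
F=[];N=[];K=[];J=[];C=[]
for i in range(8):
    p=camera("scene");s=read_state();F.append(s["wrist_force"])
    for n,L in(("pen_nib",N),("knob_top",K),("jar_center",J),("clip_seat",C)):
        L+=[w for r in spot_point(n,p) for w in [world(p,r["point"])] if abs(w[0]-575)<15 and {"pen_nib":130<w[1]<160,"knob_top":w[1]>270,"jar_center":100<w[1]<130,"clip_seat":190<w[1]<225}[n]]
print(s["eef_pos"],np.mean(F,0).round(2),np.std(F,0).round(2))
for L in(N,K,J,C): print(len(L),np.mean(L,0).round(1) if L else None)
E
python3 f.py
```

```text
[569.40649276 282.28520947 140.76596754] [3.32 3.03 4.71] [0.49 0.42 0.53]
8 [581.9 143.2  52.2]
7 [567.4 284.7  56.5]
7 [584.2 116.   42.3]
8 [574.8 205.   52.1]
```

Emit:
send_rows(series=[[[0.05,-0.5,0],0,1],[[0,0,0],0,1]])

```text
clock: 32.75
eef_pos: [569.4, 281.8, 140.8]
eef_rot: [3.14, -0.001, 1.662]
wrist_force: [2.6, 3.0, 4.7]
finger_gap: 15.3
finger_force: 15.0
```

```bash
python3 f.py
```

```text
[569.41302071 281.78111562 140.71113743] [2.8  3.23 5.16] [0.34 0.42 0.55]
8 [582.  143.   52.9]
8 [566.9 285.   57.3]
9 [584.8 115.5  38.6]
8 [575.6 203.9  50.8]
```

Emit:
send_rows(series=[[[-0.15,1.5,0],0,1],[[-0.15,1.5,0],0,1],[[0,0,0],0,1],[[0.1,-1,0],0,1],[[0.05,-0.5,0],0,1],[[0,0,0],0,1]])

```text
clock: 35.35
eef_pos: [569.3, 283.1, 140.7]
eef_rot: [3.141, -0.0, 1.662]
wrist_force: [3.5, 1.3, 5.6]
finger_gap: 15.1
finger_force: 15.0
```

```bash
cat > g.py <<'E'
from m import *
F=[]
for i in range(10): camera("scene");s=read_state();F.append(s["wrist_force"])
print(s["clock"],s["eef_pos"],np.mean(F,0).round(2))
E
python3 g.py
```

```text
35.85 [569.28403115 283.09549652 140.7022018 ] [3.17 1.88 5.55]
```

Emit:
send_rows(series=[[[0.1,-1,0],0,1],[[0,0,0],0,1]])

```text
clock: 36.05
eef_pos: [569.4, 282.1, 140.7]
eef_rot: [3.141, -0.0, 1.662]
wrist_force: [3.5, 1.0, 5.1]
finger_gap: 15.1
finger_force: 15.0
```

```bash
python3 g.py
```

```text
36.55 [569.41035342 282.06940625 140.73196969] [3.38 1.13 5.81]
```

Emit:
send_rows(series=[[[0.05,-0.5,0],0,1],[[0,0,0],0,1]])

```text
clock: 36.75
eef_pos: [569.4, 281.7, 140.8]
eef_rot: [3.14, -0.0, 1.662]
wrist_force: [3.2, 2.5, 5.7]
finger_gap: 15.1
finger_force: 15.0
```

```bash
python3 g.py
```

```text
37.25 [569.44672035 281.66950827 140.71927082] [2.95 2.39 5.26]
```

The force goes from about 1.1–1.9 N free to 2.4–3 N at this spot, so the nib is meeting the jar. I'll make one last 0.3 mm touch and release.

Emit:
send_rows(series=[[[0.03,-0.3,0],0,1],[[0,0,0],0,1],[[0,0,0],0,1],[[0,0,0],0,0.6],[[0,0,0],0,0.3],[[0,0,0],0,0.3],[[0,0,5],0,0.3],[[0,0,15],0,0.3],[[0,0,25],0,0.3],[[0,0,30],0,0.3],[[-15,15,20],0,0.3],[[-30,20,0],0,0.3]])

```text
clock: 38.45
eef_pos: [525.3, 316.6, 239.7]
eef_rot: [3.136, -0.002, 1.66]
wrist_force: [-0.2, 1.5, -0.1]
finger_gap: 32.8
finger_force: 0.0
```

Emit:
send_rows(series=[[[-40,25,0],0,0.3],[[-40,25,0],0,0.3],[[-30,25,0],0,0.3],[[0,0,0],0,0.3],[[0,0,0],0,0.3]])

```text
clock: 38.95
eef_pos: [413.9, 392.0, 236.4]
eef_rot: [3.14, -0.001, 1.664]
wrist_force: [1.2, 0.2, -0.1]
finger_gap: 33.0
finger_force: 0.0
```

```bash
python3 - <<'E'
from m import *
s=read_state();print(s["clock"],s["eef_pos"],s["wrist_force"])
o=[]
for c,P in(("scene",[575,190,50]),("top",[575,190,50])):
    p=camera(c);im=cv2.resize(p["color"],None,fx=9,fy=9,interpolation=cv2.INTER_CUBIC)
    q=(proj(p,P)*9).astype(int);o.append(im[q[1]-290:q[1]+290,q[0]-200:q[0]+200]);spots(p,["pen_nib","clip_seat","knob_top","jar_center"])
cv2.imwrite("pics/k.png",np.hstack(o))
E
```

```text
38.95 [413.90303767 391.97125841 236.44020659] [ 1.20719649  0.15360452 -0.06818226]
pen_nib 0.39 [580.2 144.7  54.8] [244. 190.]
clip_seat 0.57 [575.9 204.   53.3] [235. 197.]
knob_top 0.52 [565.8 283.2  59.2] [223. 205.]
knob_top 0.44 [ 658.6 -307.    -1.4] [292. 160.]
jar_center 0.68 [583.9 116.6  41.2] [248. 190.]
jar_center 0.45 [ 395.7 -212.1   22.1] [336. 176.]
pen_nib 0.58 [585.7 144.   51.7] [251. 174.]
clip_seat 0.81 [573.9 197.7  55.4] [233. 178.]
clip_seat 0.74 [650.3 -99.3   5.5] [329. 153.]
knob_top 0.77 [567.1 278.2  55.5] [206. 181.]
jar_center 0.83 [586.3 117.   48.2] [260. 174.]
jar_center 0.51 [ 395.9 -216.9   29.1] [373. 234.]
```

View pics/k.png

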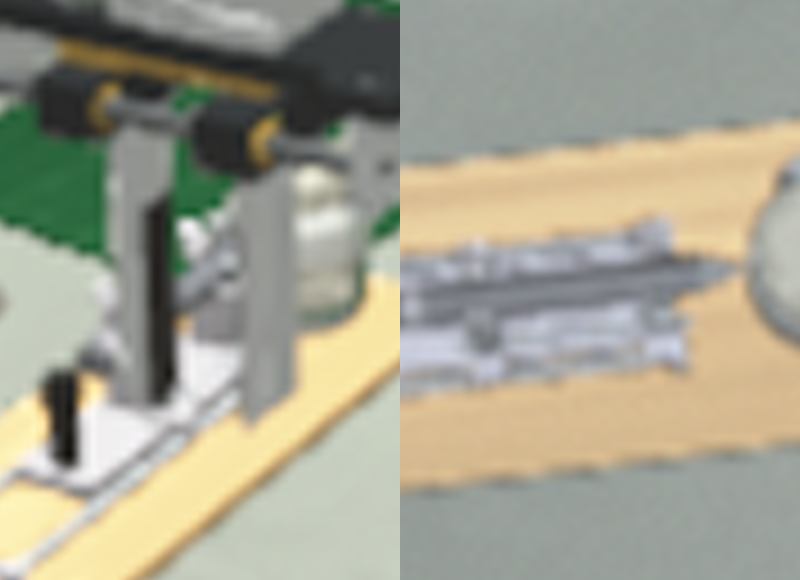

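The top view shows the pen lying along both forks with its nib (738,268) at the jar's wall. The jar is still upright against its pins and the arm is clear, so I'm handing in.

```bash
python3 -c "
from cell import *
print(sign_off())"
```

```text
the job is handed in; nothing more can be done
None
```

I handed the job in at about 39 s: the jar is upright against its pins, the pen is pressed home in both forks, and the nib is touching the jar by the force rise. The carriage ended at about 40 mm instead of 38 mm, so the pen probably slid back 2–3 mm in the clip. Nothing else on the table was touched.

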